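# Dial the tasting tub to the picks

## Task

Turn the clear dial lid of the white tasting tub until its opening is centred over the pocket that holds the little wooden tasting picks, so that customers can take one, then let go of the lid. Do not knock over the honey jar beside the tub.

Things in the scene. Friction and masses are not known exactly. Their poses are not given: they have to be found in the camera images.
- tub: round white ceramic tub, 150 mm across, 50 mm high, fixed; origin at the centre of its underside. Its clear lid (147 mm disc, 4 mm thick, underside at 50 mm) turns either way about the tub's vertical axis with light friction (0.06 N m), stays where left, cannot be lifted off; no stops in the range needed. Below it six 60-degree pockets, centres 46 mm off the axis: one empty, the others filled
- picks: heap of thin plain wooden sticks, 38 mm long, fixed crosswise in a pocket next to the empty one that the opening starts over, to its left or right (45 to 75 degrees of turn). Other pockets: round hazelnuts (the opposite neighbour), flat crackers (two), dark figs. Origin: centre of the pocket's floor, 46 mm off the tub's axis, 26 mm above the deck; its axes mean nothing
- lid_opening (a point): centre of the lid's only opening, 54 mm above the deck, 46 mm off the tub's axis: a steel-edged sector 34 degrees wide, 30 to 63 mm off the axis. x points outward from the axis through the opening, z up. The lid's grip is an upright steel bar centred on the axis, 56 mm long along this x, 14 mm thick, from 54 to 86 mm above the deck
- honey_jar: glass jar of honey, 71 mm in diameter, 110 mm high, loose on the deck to the left of the tub; origin at the centre of its underside, z up

How it is judged:
By the outcome, as a careful person would: the job done as asked, in the order asked, and still so for the second after the job is handed in, with the robot touching nothing.
It also fails if it takes over 32 s, if anything falls off the work surface, if the arm or the gripper's body presses on something with over 40 N, if the wrist force passes 120 N, or if a joint passes its speed limit or range.

## Robot

A 6-joint arm with a two-finger parallel gripper is mounted at the origin on a cart in front of the work surface, level with it; the furniture and walls round the work are solid. World frame = base frame: x ahead of the robot, y to its left, z up, the work surface at z = 0. Lengths are in m, angles in rad, forces in N, time in s.
With the tool pointing down it reaches from about 0.325 to 0.9 m from the base axis. Payload 3.5 kg.
Tool frame: the origin (TCP) lies at the very end of the fingers, on their centre line; the grasp point (between the pads) lies 19 mm behind it (bot.hold_point_z is the distance from the TCP to the grasp point, in m); z points along the fingers, y is the line along which they close (so a half turn about z gives the same grasp; the last joint's range is limited). The gripper opens to 85 mm and grips with 20 to 120 N. Pads are 22 mm wide; open, the fingers measure 114 mm over their backs; the gripper's body (76 mm by 85 mm) begins 54 mm behind the grasp point. The pads swing forward as they close: fully open they stand 13 mm farther back than shut.
Start: joints at [1.096, 0.276, -0.026, 1.268, 0, 1.467], TCP at [0.227, 0.582, 0.231] pointing down, gripper open.
Joint ranges: [-3.12, 3.12], [-0.85, 1.88], [-1.08, 1.24], [-1.95, 2.15], [-1.57, 1.53], [-3.14, 3.14]. Speed limits (rad/s): [2.57, 2.57, 3.14, 3.14, 3.14, 3.14].

## Interface

Orientations are given as a 3x3 rotation matrix whose columns are the frame's x, y, z axes.
In Python, from plant import bot gives the robot as it stands. The module is installed in compiled form; this text tells all that it offers.
- The arm moves only by the shell command python3 -m inch 'ROWS' [OPENING] [FORCE]. ROWS is text: rows parted by semicolons, each of 6 numbers parted by spaces: the shift along the tool's x, y, z each as a share of 0.15 m, from -1 to 1, then the turn, a rotation vector about the tool's x, y, z each as a share of pi rad, from -1 to 1. In form: tx ty tz ax ay az; .... A call has exactly 8 rows; each row is the pose to reach, as a shift and turn from the pose commanded when the call began, along the tool's axes at that moment, turning the shorter way round; what a row does not reach only later rows make up. A row lasts 1/8 s, in which the tool goes at most 62.5 mm and 10.7 degrees, less where a joint would pass 70% of its speed; a pose out of reach is approached as far as the arm can. A call with a number of a shift or a turn outside -1 to 1 is refused whole. A call with a gripper value outside its range is refused whole. OPENING is the gripper command: -1 is shut, 1 is fully open, values between are in proportion, set as the call begins (- or left out, the last holds). The fingers move at their own pace and stop on an object; FORCE is the grip in N (left out, the last holds). Time passes only in rows, so rows that repeat a pose let the fingers close, or fill a call up. It gives the time, the measured TCP pose, the force, the opening and the grip force at its end, in the units of the state.
- bot.get_obs(): the state, without advancing time (a new reading comes with each control period).
- bot.camera(name): name is "scene" or "top" or "wrist"; returns a dict with "frame" (480x640x3 uint8, blue, green, red), "fx", "fy", "cx", "cy" (pixels), "k1" (the pictures are not rectified: a ray, as slopes to the right and down, at radius r is drawn at 1 + k1 r^2 times it, then the intrinsics apply), "position" and "rotation" of the camera in the world. Camera axes: x right, y down, z forward; pixel columns grow to the right and rows downward; lengths in m; the calibration is good to about 2 mm. A picture is of the moment at which its call begins. There is no depth.
- bot.sign_off(): hands the job in; it is judged then, once.
The state is a dict: "time_s": time; "joint_positions": joint angles; "joint_vel": joint speeds; "joint_torque": joint torques, N m; "ee_pos": TCP position; "orientation": TCP orientation; "wrist_force": force on the tool from outside, world axes, zero at the start; "moment": the same for the moment, N m; "width": opening from 0.0 (shut) to 1.0 (fully open); "grip_force": force on a finger pad.
Only numpy, scipy, OpenCV 4.12 (cv2) and the standard library are available. Lean on these libraries where they do the work, as an engineer would, in place of code of your own. Each camera call takes 0.05 s, during which the arm holds its last target. There are 200 camera calls.

## Working session

There is one attempt and no reset: what is moved stays moved. The work goes in short steps, Python scripts to look and compute and a shell command to move; the robot and the scene stay as the last step left them, time stands still between calls to the robot, and variables do not carry over. Pictures are saved under pics/ and viewed, at most 10 in all, crops included, and the job is handed in when it is done.

```bash
mkdir -p pics
cat > h.py <<'E'
import numpy as np, cv2
from plant import bot
def snap(n,f):
    c=bot.camera(n); cv2.imwrite('pics/'+f,c['frame']); np.save('pics/'+f+'.npy',c,allow_pickle=True); return c
def load(f): return np.load('pics/'+f+'.npy',allow_pickle=True).item()
def ray(c,u,v):
    d=np.array([(u-c['cx'])/c['fx'],(v-c['cy'])/c['fy']]); s=d.copy()
    for _ in range(30): s=d/(1+c['k1']*(s@s))
    r=np.array(c['rotation'])@np.array([s[0],s[1],1]); return np.array(c['position']),r
def plane(c,u,v,z):
    p,r=ray(c,u,v); return p+r*(z-p[2])/r[2]
def tri(c1,a,c2,b):
    p,r=ray(c1,*a);q,s=ray(c2,*b); A=np.c_[r,-s]; t=np.linalg.lstsq(A,q-p,rcond=None)[0]
    x,y=p+r*t[0],q+s*t[1]; return (x+y)/2,np.linalg.norm(x-y)
E
python3 - <<'E'
from h import *
for n in ['top','scene','wrist']:
    c=snap(n,n+'0.png'); print(n,c['position'],np.round(c['rotation'],3).tolist(),c['fx'])
o=bot.get_obs(); print(o['time_s'],o['ee_pos'],np.round(o['orientation'],3).tolist())
a=[cv2.imread(f'pics/{n}0.png') for n in ['top','scene']]
E
```

```text
top [0.4525688  0.2447152  0.90583546] [[0.013, -0.992, 0.125], [-1.0, -0.013, 0.004], [-0.002, -0.125, -0.992]] 538.0069311997723
scene [ 0.114454   -0.12608291  0.68316382] [[0.663, -0.547, 0.51], [-0.748, -0.498, 0.438], [0.015, -0.672, -0.74]] 482.01928672549064
wrist [0.1488276  0.61224365 0.37294931] [[0.364, 0.881, 0.303], [0.931, -0.344, -0.12], [-0.002, 0.326, -0.945]] 375.51127607200436
0.15 [0.22678918 0.58174788 0.23038567] [[-0.932, 0.363, -0.001], [0.363, 0.932, -0.002], [0.0, -0.002, -1.0]]
```

View pics/top0.png

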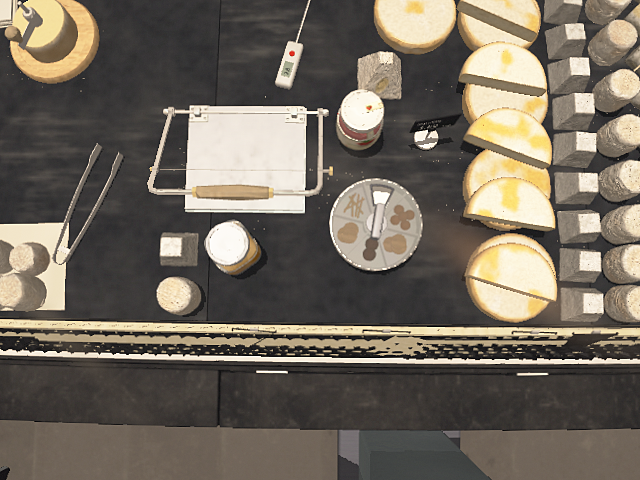

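View pics/scene0.png

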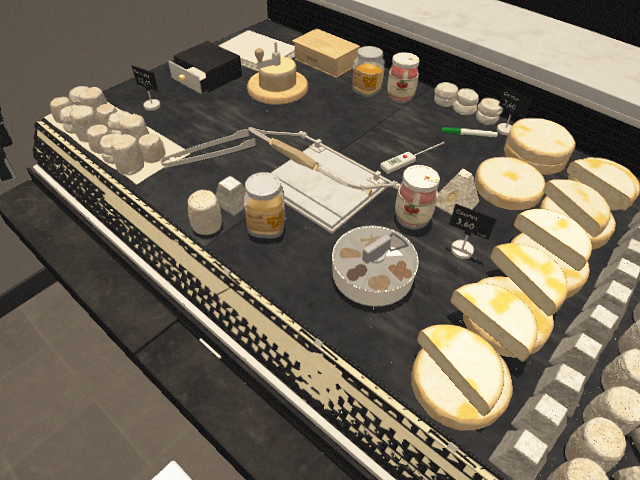

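Top view: the tub is at about (376,225), the opening near (381,195), the picks near (354,205), the honey jar at (232,247) and a red-labelled jar at (360,118). Next I'll zoom in.

Run:
```python
from h import *
a=cv2.resize(load('top0.png')['frame'][170:280,320:430],(550,550),interpolation=2)[:, :400*2]
b=cv2.resize(load('scene0.png')['frame'][215:315,325:425],(550,550),interpolation=2)
cv2.imwrite('pics/z.png',cv2.resize(np.hstack([a,b]),(800,400)))
```

```text
(no output)
```

View pics/z.png

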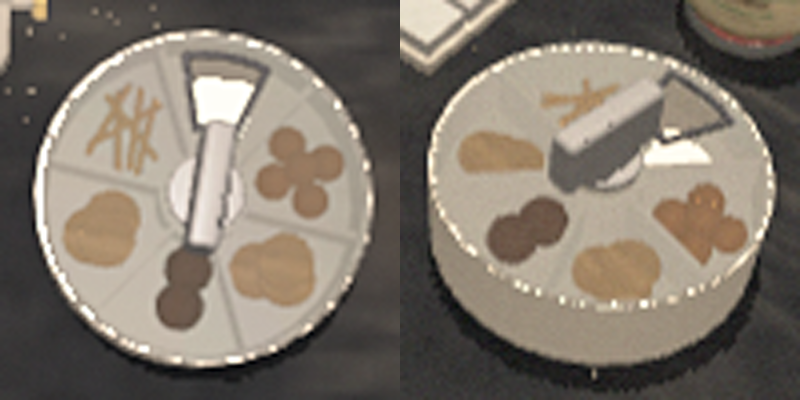

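The left crop (top view) shows the picks in the pocket to the left of the opening, towards +y and counter-clockwise from above. The hazelnuts are to its right. The bar runs from about (218,122) to (200,245) in crop pixels. The right crop (scene view) agrees.

Run:
```python
from h import *
T=load('top0.png');S=load('scene0.png')
t=lambda x,y:(320+x/3.636-.4,170+y/3.636-.4)
s=lambda x,y:(325+(x-400)/4-.4,215+y/4-.4)
# rim ellipse from bright/dark: points by hand
rt=np.array([[205,30],[375,205],[218,368],[33,190],[90,72],[325,85],[335,310],[75,300]],np.float32)
rs=np.array([[600,43],[775,180],[602,306],[430,150],[480,70],[720,85],[730,268],[470,255]],np.float32)
def cen(c,f,pts,z):
    P=np.array([plane(c,*f(*p),z)[:2] for p in pts]); A=np.c_[2*P,np.ones(len(P))]
    x=np.linalg.lstsq(A,(P**2).sum(1),rcond=None)[0]; return x[:2],np.sqrt(x[2]+x[:2]@x[:2])
print(cen(T,t,rt,.054),cen(S,s,rs,.054))
et,es=cv2.fitEllipse(rt)[0],cv2.fitEllipse(rs)[0]; print('tri rim',tri(T,t(*et),S,s(*es)))
C=(cen(T,t,rt,.054)[0]+cen(S,s,rs,.054)[0])/2
an=lambda p:(round(np.degrees(np.arctan2(*(p[:2]-C)[::-1])),1),round(np.hypot(*(p[:2]-C)),4))
for n,p in dict(o1=(183,55),o2=(270,65),i1=(202,125),i2=(243,130)).items(): print(n,an(plane(T,*t(*p),.054)))
print('bar',[ (plane(T,*t(*p),.086),an(plane(T,*t(*p),.086))) for p in [(218,122),(203,246)]])
print('bar far end tri', tri(T,t(218,122),S,s(655,80)), 'near',tri(T,t(203,246),S,s(560,152)))
for n,p,q in [('picks',(125,130),(580,98)),('nuts',(300,172),(703,228)),('figs',(184,290),(526,230)),('crkL',(102,228),(500,153)),('crkR',(273,268),(616,268))]:
    print(n,an(plane(T,*t(*p),.033)),an(plane(S,*s(*q),.033)))
# honey jar top
for h in [(230,243)]: print('jar',plane(T,*h,.11))
print(tri(T,(230,243),S,(264,187)), plane(T,359,105,.11))
```

```text
(array([0.58942553, 0.15070056]), np.float64(0.07511747774691645)) (array([0.58826887, 0.15036444]), np.float64(0.07460079908801102))
tri rim (array([0.58949079, 0.15026053, 0.04778222]), np.float64(0.0002859090560754219))
o1 (np.float64(8.7), np.float64(0.0652))
o2 (np.float64(-25.6), np.float64(0.067))
i1 (np.float64(2.5), np.float64(0.0328))
i2 (np.float64(-28.6), np.float64(0.0351))
bar [(array([0.61670901, 0.14858543, 0.086     ]), (np.float64(-4.0), np.float64(0.0279))), (array([0.563236  , 0.15508237, 0.086     ]), (np.float64(169.9), np.float64(0.026)))]
bar far end tri (array([0.61704078, 0.14813178, 0.08694269]), np.float64(0.001498920239487444)) near (array([0.56338788, 0.15508366, 0.08101175]), np.float64(0.0014890542453594642))
picks (np.float64(44.9), np.float64(0.0483)) (np.float64(44.3), np.float64(0.0584))
nuts (np.float64(-70.6), np.float64(0.048)) (np.float64(-69.4), np.float64(0.0484))
figs (np.float64(169.2), np.float64(0.0392)) (np.float64(162.8), np.float64(0.0371))
crkL (np.float64(103.8), np.float64(0.0456)) (np.float64(100.7), np.float64(0.0478))
crkR (np.float64(-130.5), np.float64(0.0431)) (np.float64(-130.5), np.float64(0.0398))
jar [0.54856719 0.37476696 0.11      ]
(array([0.54890828, 0.37644687, 0.10269142]), np.float64(0.0014529155768160703)) [0.7662933  0.18253805 0.11      ]
```

```bash
python3 -m inch '-.1 -.06 0 0 0 0; -.2 -.11 0 0 0 0; -.31 -.17 0 0 0 0; -.41 -.22 0 0 0 0; -.51 -.28 0 0 0 0; -.61 -.34 0 0 0 0; -.72 -.39 0 0 0 0; -.82 -.45 0 0 0 0' 1 40
python3 -m inch '-.1 -.06 0 0 0 0; -.2 -.11 0 0 0 0; -.31 -.17 0 0 0 0; -.41 -.22 0 0 0 0; -.51 -.28 0 0 0 0; -.61 -.34 0 0 0 0; -.72 -.39 0 0 0 0; -.82 -.45 0 0 0 0'
python3 -m inch '-.1 -.06 0 0 0 0; -.2 -.11 0 0 0 0; -.31 -.17 0 0 0 0; -.41 -.22 0 0 0 0; -.51 -.28 0 0 0 0; -.61 -.34 0 0 0 0; -.72 -.39 0 0 0 0; -.82 -.45 0 0 0 0'
python3 -m inch '-.1 -.06 0 0 0 -.01; -.2 -.11 0 0 0 -.02; -.31 -.17 0 0 0 -.03; -.41 -.22 0 0 0 -.04; -.51 -.28 0 0 0 -.05; -.61 -.34 0 0 0 -.06; -.72 -.39 0 0 0 -.07; -.82 -.45 0 0 0 -.074'
python3 - <<'E'
from h import *
c=snap('wrist','w1.png'); o=bot.get_obs(); print(o['ee_pos'],o['orientation'],o['joint_positions'])
E
```

```text
time_s: 1.15
ee_pos: [0.318, 0.4739, 0.2313]
orientation: [[-0.932, 0.363, 0.0], [0.363, 0.932, 0.0], [-0.0, 0.0, -1.0]]
wrist_force: [-0.4, -0.0, -0.2]
width: 1.003
grip_force: 0.0
time_s: 2.15
ee_pos: [0.4081, 0.3663, 0.2313]
orientation: [[-0.932, 0.363, 0.0], [0.363, 0.932, 0.0], [-0.0, 0.0, -1.0]]
wrist_force: [-0.4, -0.1, 0.0]
width: 1.0
grip_force: 0.0
time_s: 3.15
ee_pos: [0.4982, 0.2587, 0.2313]
orientation: [[-0.932, 0.363, 0.0], [0.363, 0.932, 0.0], [-0.0, 0.0, -1.0]]
wrist_force: [0.1, 0.5, -0.5]
width: 1.002
grip_force: 0.0
time_s: 4.15
ee_pos: [0.5881, 0.151, 0.2313]
orientation: [[-0.99, 0.138, 0.0], [0.138, 0.99, 0.0], [-0.0, 0.0, -1.0]]
wrist_force: [-0.3, -0.6, -0.0]
width: 0.997
grip_force: 0.0
[0.5895095  0.149423   0.23120743] [[-0.99017521  0.13982493  0.00143141]
 [ 0.13982298  0.99017555 -0.00138232]
 [-0.00161063 -0.0011686  -0.99999802]] [ 0.14273994  0.24597392 -0.06618786  1.25741434 -0.00157189  0.28302274]
```

View pics/w1.png

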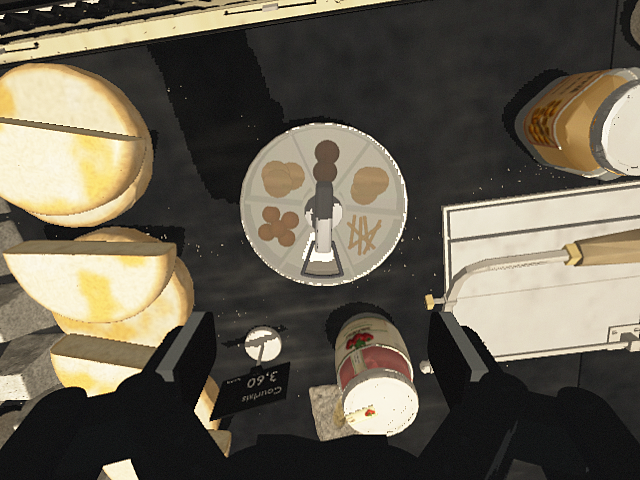

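The wrist view shows the tub centred at about (324,205), the opening at (322,262), the picks at (364,235) and the nuts at (279,226). The bar runs along the line through (323,180) and (322,250). I'll measure on a zoom.

Run:
```python
from h import *
f=load('w1.png')['frame'][115:295,230:420]
cv2.imwrite('pics/z2.png',cv2.resize(f,None,fx=3.3,fy=3.3,interpolation=2))
```

```text
(no output)
```

View pics/z2.png

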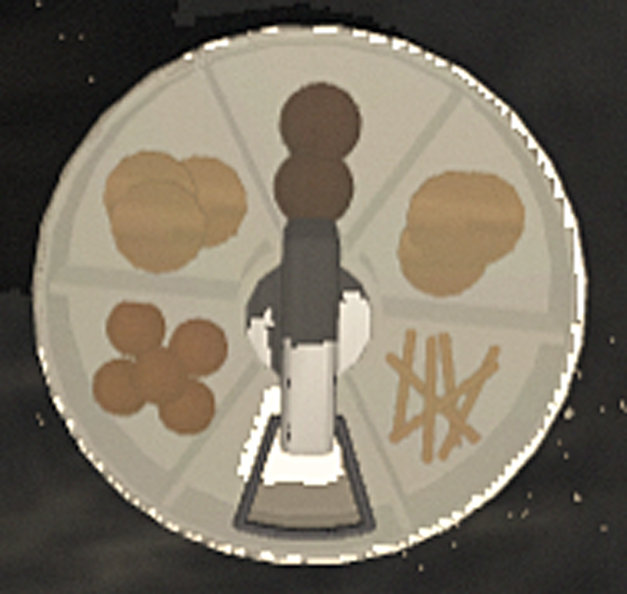

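The zoom is clear. The divider lines run from (50,285) to (565,330), from (205,65) to (410,525) and from (460,95) to (170,500). The outer corners of the opening are at (237,527) and (372,527), and the inner ones at about (272,415) and (338,415).

Run:
```python
from h import *
c=load('w1.png'); t=lambda x,y:(230+x/3.3-.35,115+y/3.3-.35)
P=lambda x,y,z:plane(c,*t(x,y),z)[:2]
R=[(300,25),(585,290),(312,562),(35,300),(120,105),(500,110),(500,480),(110,470)]
Q=np.array([P(*p,.053) for p in R]);x=np.linalg.lstsq(np.c_[2*Q,np.ones(8)],(Q**2).sum(1),rcond=None)[0];C=x[:2];print('C',C,np.sqrt(x[2]+C@C))
deg=lambda v:round(np.degrees(np.arctan2(v[1],v[0])),1)
for a,b in [((50,285),(565,330)),((205,65),(410,525)),((460,95),(170,500))]:
  for z in(.03,.048): print('div',z,deg(P(*b,z)-P(*a,z)))
m=lambda a,b:(P(*a,.054)+P(*b,.054))/2
o=m((237,527),(372,527));i=m((272,415),(338,415));print('open',deg(o-C),deg(i-C),deg(o-i))
for a in [(282,342,453),(334,342,453)]: print('bar edge',deg(P(a[0]-2,a[2],.086)-P(a[0]+2,a[1],.086)))
b=[P(290,450,.086),P(332,452,.086),P(285,342,.086)]; print('barpts',b)
for n,p in dict(picks=(440,395),nuts=(160,370),figs=(318,150)).items(): v=P(*p,.033)-C;print(n,deg(v),np.hypot(*v))
```

```text
C [0.58958664 0.15222231] 0.07273614070244458
div 0.03 76.8
div 0.048 76.8
div 0.03 15.5
div 0.048 15.5
div 0.03 -42.8
div 0.048 -42.8
open -9.2 -10.4 -8.2
bar edge -10.3
bar edge -9.5
barpts [array([0.61517173, 0.14359675]), array([0.61716108, 0.15388287]), array([0.58731917, 0.14639657])]
picks 43.8 0.04844351066321547
nuts -70.5 0.048426591597437646
figs 168.6 0.04039944201754947
```

```bash
python3 -m inch '0 0 .12 0 0 0; 0 0 .25 0 0 .003; 0 0 .37 0 0 .007; 0 0 .5 0 0 .007; 0 0 .62 0 0 .007; 0 0 .75 0 0 .007; 0 0 .87 0 0 .007; -.007 0 .95 0 0 .007'
python3 -m inch '0 0 .05 0 0 0; 0 0 .1 0 0 0; 0 0 .14 0 0 0; 0 0 .17 0 0 0; 0 0 .19 0 0 0; 0 0 .19 0 0 0; 0 0 .19 0 0 0; 0 0 .19 0 0 0' -.2
python3 -m inch '0 0 0 0 0 0; 0 0 0 0 0 0; 0 0 0 0 0 0; 0 0 0 0 0 0; 0 0 0 0 0 0; 0 0 0 0 0 0; 0 0 0 0 0 0; 0 0 0 0 0 0' -1 40
```

```text
time_s: 5.2
ee_pos: [0.5876, 0.1519, 0.0872]
orientation: [[-0.987, 0.16, -0.002], [0.16, 0.987, -0.0], [0.002, -0.0, -1.0]]
wrist_force: [-0.4, 0.2, 0.6]
width: 0.998
grip_force: 0.0
time_s: 6.2
ee_pos: [0.5887, 0.1519, 0.0606]
orientation: [[-0.987, 0.161, 0.001], [0.161, 0.987, 0.0], [-0.001, 0.0, -1.0]]
wrist_force: [-0.1, -0.3, 0.6]
width: 0.397
grip_force: 0.0
time_s: 7.2
ee_pos: [0.5886, 0.1522, 0.0606]
orientation: [[-0.987, 0.16, 0.0], [0.16, 0.987, 0.001], [-0.0, 0.001, -1.0]]
wrist_force: [-1.1, 5.3, 4.1]
width: 0.153
grip_force: 42.8
```

```bash
python3 -m inch '0 0 0 0 0 -.02; 0 0 0 0 0 -.05; 0 0 0 0 0 -.09; 0 0 0 0 0 -.13; 0 0 0 0 0 -.17; 0 0 0 0 0 -.21; 0 0 0 0 0 -.24; 0 0 0 0 0 -.27'
python3 -m inch '0 0 0 0 0 -.02; 0 0 0 0 0 -.03; 0 0 0 0 0 -.04; 0 0 0 0 0 -.04; 0 0 0 0 0 -.04; 0 0 0 0 0 -.04; 0 0 0 0 0 -.04; 0 0 0 0 0 -.04'
python3 -m inch '0 0 0 0 0 0; 0 0 0 0 0 0; 0 0 0 0 0 0; 0 0 0 0 0 0; 0 0 0 0 0 0; 0 0 0 0 0 0; 0 0 0 0 0 0; 0 0 0 0 0 0' 0
python3 -m inch '0 0 -.1 0 0 0; 0 0 -.2 0 0 0; 0 0 -.3 0 0 0; 0 0 -.45 0 0 0; 0 0 -.6 0 0 0; 0 0 -.75 0 0 0; 0 0 -.9 0 0 0; 0 0 -1 0 0 0'
python3 - <<'E'
from h import *
c=snap('wrist','w2.png'); d=snap('top','t2.png')
cv2.imwrite('pics/z3.png',cv2.resize(c['frame'],(800,600),interpolation=2))
E
```

```text
time_s: 8.2
ee_pos: [0.589, 0.1508, 0.0606]
orientation: [[-0.772, -0.636, 0.001], [-0.636, 0.772, -0.002], [0.0, -0.002, -1.0]]
wrist_force: [0.4, 0.3, 3.9]
width: 0.158
grip_force: 42.7
time_s: 9.2
ee_pos: [0.5891, 0.1508, 0.0606]
orientation: [[-0.688, -0.726, 0.001], [-0.726, 0.688, -0.002], [0.001, -0.003, -1.0]]
wrist_force: [1.9, -5.6, 4.7]
width: 0.152
grip_force: 42.8
time_s: 10.2
ee_pos: [0.5884, 0.1518, 0.0604]
orientation: [[-0.688, -0.726, 0.0], [-0.726, 0.688, -0.0], [-0.0, -0.0, -1.0]]
wrist_force: [-0.5, 0.7, -0.3]
width: 0.503
grip_force: 0.0
time_s: 11.2
ee_pos: [0.5891, 0.152, 0.2128]
orientation: [[-0.688, -0.726, 0.003], [-0.726, 0.688, 0.0], [-0.002, -0.002, -1.0]]
wrist_force: [-0.6, 0.1, 0.9]
width: 0.5
grip_force: 0.0
```

View pics/z3.png

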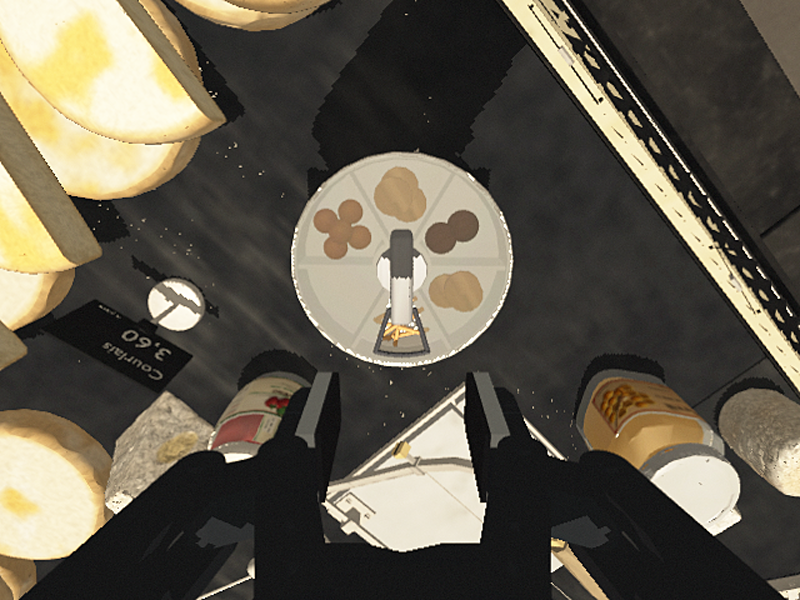

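The opening at (402,335) now sits over the picks. Both jars are upright. I'll measure how well it is centred.

Run:
```python
from h import *
f=load('w2.png')['frame'][115:300,228:415]
cv2.imwrite('pics/z4.png',cv2.resize(f,None,fx=3.2,fy=3.2,interpolation=2))
```

```text
(no output)
```

View pics/z4.png

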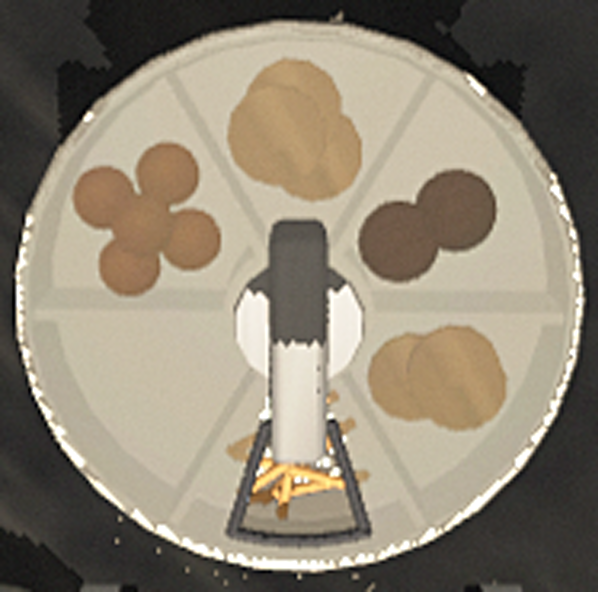

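The opening's outer corners are at (230,540) and (368,540). The dividers run from (35,300) to (565,312), from (172,75) to (418,525) and from (432,80) to (180,500).

Run:
```python
from h import *
c=load('w2.png'); t=lambda x,y:(228+x/3.2-.35,115+y/3.2-.35)
P=lambda x,y,z:plane(c,*t(x,y),z)[:2]
R=[(300,20),(582,300),(300,570),(17,290),(88,115),(500,100),(500,490),(100,490)]
Q=np.array([P(*p,.053) for p in R]);x=np.linalg.lstsq(np.c_[2*Q,np.ones(8)],(Q**2).sum(1),rcond=None)[0];C=x[:2];print('C',C)
deg=lambda v:round(np.degrees(np.arctan2(v[1],v[0])),1)
for a,b in [((35,300),(565,312)),((172,75),(418,525)),((432,80),(180,500))]: print('div',deg(P(*b,.045)-P(*a,.045)))
m=lambda a,b:(P(*a,.054)+P(*b,.054))/2
o=m((230,540),(368,540));i=m((267,425),(334,425));print('open',deg(o-C),deg(i-C),deg(o-i))
print('bar',deg(P(271,455,.086)-P(271,345,.086)),deg(P(325,455,.086)-P(325,345,.086)))
```

```text
C [0.58997702 0.15134901]
div 135.2
div 74.4
div 16.3
open 46.2 46.8 45.8
bar 46.0 46.9
```

The opening is at about 46.3° and the pocket centre at 45.3–46.5°, so it is centred to within about 1°. The gripper is clear, so I'm handing the job in.

```bash
python3 -c "
from plant import bot
print(bot.sign_off())"
```

```text
the job is handed in; nothing more can be done
None
```

I turned the lid about 56° until its opening was centred over the picks pocket (to within about 1° as measured), let go of it and handed the job in, with the honey jar still standing.

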